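# Roll a roller over the ribs to the tagged trough and seat it on the fence

## Task

Press lightly on top of the yellow roller with the fingertips and roll it over the rack's ribs, stroke by stroke, into the trough marked by the red tag; do not lift it, grip it or shove it by its round side. Then push it gently on its near end, along its trough, until its far end sits flush against the fence at the back of the rack. Let go and leave the things around the rack where they are.

Things in the scene. Friction and masses are not known exactly. Their poses are not given: they have to be found in the camera images.
- roller_center (a point): Centre of a yellow nylon roller (cylinder 76 mm diameter, 80 mm long, 0.3 to 0.52 kg). x: its axis, along the trough; y, z turn as it rolls. Starts at rest in the middle trough, 35 to 50 mm short of the fence. In a trough: centre 50 mm, top 88 mm above the bench, free to roll 4 mm either way before a rib. Hard (about 20 N per mm of push); any push over 20 N marks it.
- rack: Fixed board on the bench, 190 (x) by 270 (y) by 12 mm; origin on the bench, 110 mm from its near edge, mid length. x points away from the robot to the fence, y is the way the roller rolls, z up. Six round ribs along x (x from -72 mm to the fence) at y = -100, -60, -20, 20, 60, 100 mm stand 3 mm proud, leaving five troughs at y = -80, -40, 0, 40, 80 mm. Ribs are 12 mm bars.
- fence (a point): Middle of the top of the fence's near face. The fence is a fixed wooden wall along the rack's far edge, 12 mm thick, its top 47 mm above the bench, its near face at x = 70 mm in the rack's frame. Axes as the rack's.
- red_mark (a point): Centre of the top of the flat red tag (26 by 30 by 3 mm, fixed on the rack's near edge), in line with the trough to go to: one of the two outermost (y = 80 or -80 mm in the rack's frame), 90 mm nearer than the rack's origin. The white tag at the other outermost trough is not the goal. Axes as the rack's.
- tub: Bystander: round clear fastener tub, 90 mm diameter, 62 mm tall; origin under its centre.
- amber_bottle: Bystander: amber bottle, 52 mm diameter, 105 mm tall; origin under its centre.
- race: Bystander: steel bearing race lying flat beside the rack, 60 mm outside, 16 mm tall; origin under its centre.
- crate: Bystander: small open orange crate, 90 by 130 by 50 mm; origin under its centre.
- screwdriver: Bystander: screwdriver lying on the bench.
- white_jar: Bystander: white jar with a blue cap, 60 mm diameter, 70 mm tall; origin under its centre.
Mind the look-alikes: they are no part of the job. Of the things shaped like the part that bears roller_center, the yellow one is meant.

How it is judged:
By the outcome, as a careful person would: the job done as asked, in the order asked, and still so for the second after the job is handed in, with the robot touching nothing.
It also fails if it takes over 72 s, if anything falls off the work surface, if the arm or the gripper's body presses on something with over 40 N, if the wrist force passes 120 N, or if a joint passes its speed limit or range.

## Robot

A 6-joint arm with a two-finger parallel gripper is mounted at the origin on the work surface. World frame = base frame: x ahead of the robot, y to its left, z up, the work surface at z = 0. Lengths are in mm, angles in degrees, forces in N, time in s.
With the tool pointing down it reaches from about 350 to 725 mm from the base axis. Payload 6 kg.
Tool frame: the origin (TCP) lies midway between the tips of the shut fingers; the grasp point (between the pads) lies 19 mm behind it (arm.grip_point_offset is the distance from the TCP to the grasp point, in mm); z points along the fingers, x is the direction in which the jaws open and shut, and the axes are right-handed (so a half turn about z gives the same grasp; the last joint's range is limited). The gripper opens to 85 mm and grips with 20 to 120 N. Pads are 22 mm wide; open, the fingers measure 114 mm over their backs; the gripper's body (76 mm by 85 mm) begins 54 mm behind the grasp point. The pads swing forward as they close: fully open they stand 13 mm farther back than shut.
Start: joints at [-47.229, 2.303, 4.859, 0, -92.561, -19.12], TCP at [240.711, -549.574, 231.261] pointing down, gripper open.
Joint ranges: [-146.85, 146.85], [-73.84, 115.35], [-62.03, 85.46], [-188.31, 113.3], [-161.28, -10.13], [-171.36, 171.36]. Speed limits (degrees/s): [147.25, 147.25, 172.46, 180, 180, 180].

## Interface

Orientations are given as a 3x3 rotation matrix whose columns are the frame's x, y, z axes.
In Python, from bench import arm, vision, job gives the robot as it stands. The module is installed in compiled form; this text tells all that it offers.
- The arm moves only by the tool drive_tool, never from a script. Its argument "deltas" is a list of rows, each a list of 7 numbers: the shift along the tool's x, y, z in cm, then the turn, a rotation vector about the tool's x, y, z in rad, then the closure in counts, from 0 (fully open) to 255 (shut). In form: [[x, y, z, ax, ay, az, hand], ...]. A call has exactly 10 rows; each row shifts and turns the commanded pose from where the row before left it, along the tool's axes as they then stand; what a row does not reach is not made up. A row lasts 1/10 s, in which the tool goes at most 50 mm and 8.59 degrees, less where a joint would pass 70% of its speed; a pose out of reach is approached as far as the arm can. A call with a gripper value outside its range is refused whole. The fingers move at their own pace and stop on an object; the grip force is fixed at half the most. Time passes only in rows, so rows that do not move let the fingers close, or fill a call up. It gives the time, the measured TCP pose, the force and the opening at its end, in the units of the state.
- arm.read_state(): the state, without advancing time (a new reading comes with each control period).
- vision.camera(name): name is "scene" or "top"; returns a dict with "color" (480x640x3 uint8, red, green, blue), "K" (3x3 intrinsics, pixels), "extrinsics" (4x4, takes a point from world to camera coordinates). Camera axes: x right, y up, looking along -z (the intrinsics and any distortion apply to the point x, -y, -z); pixel columns grow to the right and rows downward; lengths in mm; the calibration is good to about 2 mm. A picture is of the moment at which its call begins. There is no depth.
- job.close_job(): hands the job in, once; it reports no verdict.
The state is a dict: "t": time; "joint_positions": joint angles; "dq": joint speeds; "tau": joint torques, N m; "eef_pos": TCP position; "orientation": TCP orientation; "contact_force": force on the tool from outside, world axes, zero at the start; "ft_torque": the same for the moment, N m; "grip_width": opening from 0.0 (shut) to 1.0 (fully open).
Only numpy, scipy, OpenCV 4.12 (cv2) and the standard library are available. Lean on these libraries where they do the work, as an engineer would, in place of code of your own. Each camera call takes 0.05 s, during which the arm holds its last target.

## Working session

There is one attempt and no reset: what is moved stays moved. The work goes in short steps, Python scripts to look and compute and a tool call to move; the robot and the scene stay as the last step left them, time stands still between calls to the robot, and variables do not carry over. Pictures are saved under pics/ and viewed, and the job is handed in when it is done.

Besides the shell and the picture viewer there is one more tool, called after ">>>" by a JSON object that holds its "fn" and its "kwargs", one argument or row to a line. drive_tool: Moves the arm, as the interface text tells. Its arguments: {"type":"object","properties":{"deltas":{"type":"array"}},"required":["deltas"]}

```bash
mkdir -p pics; cat > h.py <<'E'
import numpy as np, cv2
from bench import arm, vision, job
def snap(name,fn):
    c=vision.camera(name); cv2.imwrite('pics/'+fn,cv2.cvtColor(c['color'],cv2.COLOR_RGB2BGR)); return c
def proj(c,p):
    p=np.atleast_2d(p).astype(float); E=c['extrinsics']; q=p@E[:3,:3].T+E[:3,3]
    q=np.c_[q[:,0],-q[:,1],-q[:,2]]; u=q@c['K'].T; return u[:,:2]/u[:,2:]
def ray(c,uv):
    E=c['extrinsics']; R=E[:3,:3]; o=-R.T@E[:3,3]
    d=np.linalg.inv(c['K'])@np.array([uv[0],uv[1],1.]); d=R.T@np.array([d[0],-d[1],-d[2]]); return o,d/np.linalg.norm(d)
def onz(c,uv,z):
    o,d=ray(c,uv); return o+d*(z-o[2])/d[2]
E
python3 - <<'E'
from h import *
for n in('scene','top'):
    c=snap(n,n+'0.png'); print(c.keys(),c['K'].tolist(),np.round(ray(c,(320,240)),2).tolist())
print(arm.read_state())
E
```

```text
dict_keys(['color', 'K', 'extrinsics']) [[457.3283934386618, 0.0, 321.6523211391616], [0.0, 457.3283934386618, 238.55572018927816], [0.0, 0.0, 1.0]] [[1107.12, -396.45, 940.2], [-0.51, 0.35, -0.79]]
dict_keys(['color', 'K', 'extrinsics']) [[621.5882009761121, 0.0, 323.9880149950773], [0.0, 621.5882009761121, 244.56372782450498], [0.0, 0.0, 1.0]] [[354.52, -10.09, 1384.85], [0.15, 0.03, -0.99]]
{'t': 0.1, 'joint_positions': array([-4.72282159e+01,  2.33715432e+00,  4.80775815e+00, -2.21063757e-02,
       -9.25617056e+01, -1.91204131e+01]), 'dq': array([-0.01992723,  0.04813063,  0.10516534,  0.09555113, -0.01006421,
        0.09675241]), 'tau': array([-4.59979288e-03, -3.69344151e+01,  3.48282623e+01,  6.95160359e+00,
       -4.53006112e-03,  1.27004267e-05]), 'eef_pos': array([ 240.65314588, -549.30387423,  230.36116182]), 'orientation': array([[-4.01185343e-01,  9.15996553e-01, -7.96816433e-04],
       [ 9.15995452e-01,  4.01186103e-01,  1.42893057e-03],
       [ 1.62856716e-03, -1.56614228e-04, -9.99998662e-01]]), 'contact_force': array([ 0.02352047, -0.09936095, -0.43963556]), 'ft_torque': array([-0.01587334, -0.02605543,  0.02477321]), 'grip_width': 1.0007048208581024}
```

View pics/scene0.png

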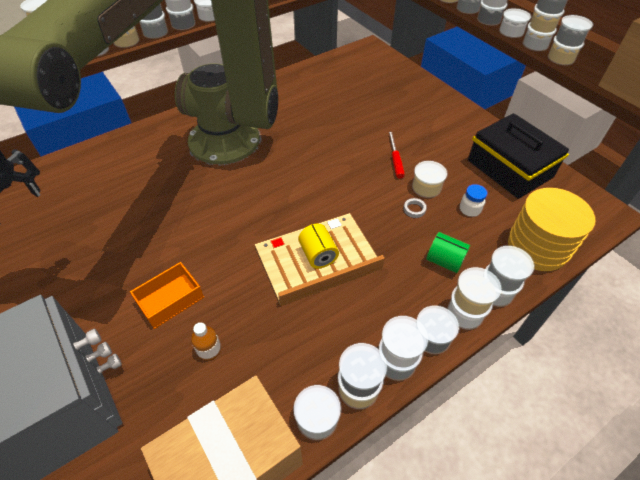

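View pics/top0.png

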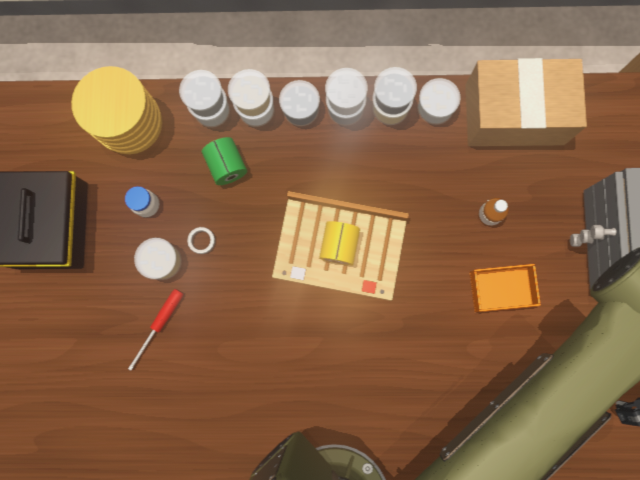

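The red tag is at (370,287) in the top view, on the robot's right (-y). The white tag is at (298,273), the roller at (340,242), and the fence runs from (288,195) to (408,215).

```bash
cat > m.py <<'E'
from h import *
def cen(m):
    n,l,s,ce=cv2.connectedComponentsWithStats(m.astype(np.uint8)); i=1+np.argmax(s[1:,4]); return ce[i],s[i],l==i
def hsv(c): return cv2.cvtColor(c['color'],cv2.COLOR_RGB2HSV)
def win(m,x0,y0,x1,y1):
    o=np.zeros_like(m); o[y0:y1,x0:x1]=m[y0:y1,x0:x1]; return o
E
python3 - <<'E'
from m import *
t=vision.camera('top'); s=vision.camera('scene')
W={'top':(t,(265,185,420,305)),'scene':(s,(245,200,395,310))}
for n,(c,w) in W.items():
    h=hsv(c); H,S,V=h[...,0].astype(int),h[...,1],h[...,2]
    red=win(((H<5)|(H>175))&(S>200)&(V>120),*w); wh=win((S<50)&(V>190),*w); ye=win((H>22)&(H<34)&(S>190)&(V>90),*w)
    for k,m,z in(('red',red,15),('white',wh,15),('yel',ye,60)):
        ce,st,l=cen(m); print(n,k,ce.round(1),st,onz(c,ce,z).round(1))
    x0,y0,x1,y1=w; cr=cv2.resize(c['color'][y0:y1,x0:x1],None,fx=5,fy=5,interpolation=cv2.INTER_CUBIC)
    cv2.imwrite(f'pics/{n}_crop.png',cr[...,::-1])
E
```

```text
Traceback (most recent call last):
  File "m.py", line 3, in cen
    n,l,s,ce=cv2.connectedComponentsWithStats(m.astype(np.uint8)); i=1+np.argmax(s[1:,4]); return ce[i],s[i],l==i
                                                                       ~~~~~~~~~^^^^^^^^^
ValueError: attempt to get argmax of an empty sequence
```

```bash
python3 - <<'E'
from m import *
for n,pts,w in(('top',[(370,287),(298,273),(335,235),(346,250)],(265,185,420,305)),('scene',[(277,243),(334,224),(312,240),(325,240)],(245,200,395,310))):
    c=cv2.imread(f'pics/{n}0.png'); h=cv2.cvtColor(c,cv2.COLOR_BGR2HSV)
    for p in pts: print(n,p,h[p[1],p[0]])
    x0,y0,x1,y1=w; cv2.imwrite(f'pics/{n}_crop.png',cv2.resize(c[y0:y1,x0:x1],None,fx=5,fy=5,interpolation=cv2.INTER_CUBIC))
E
```

```text
top (370, 287) [  6 162 235]
top (298, 273) [ 10  13 231]
top (335, 235) [ 26 171 236]
top (346, 250) [ 24 177 236]
scene (277, 243) [  0 255 248]
scene (334, 224) [ 45   2 254]
scene (312, 240) [ 28 255 253]
scene (325, 240) [ 29 255 253]
```

View pics/top_crop.png

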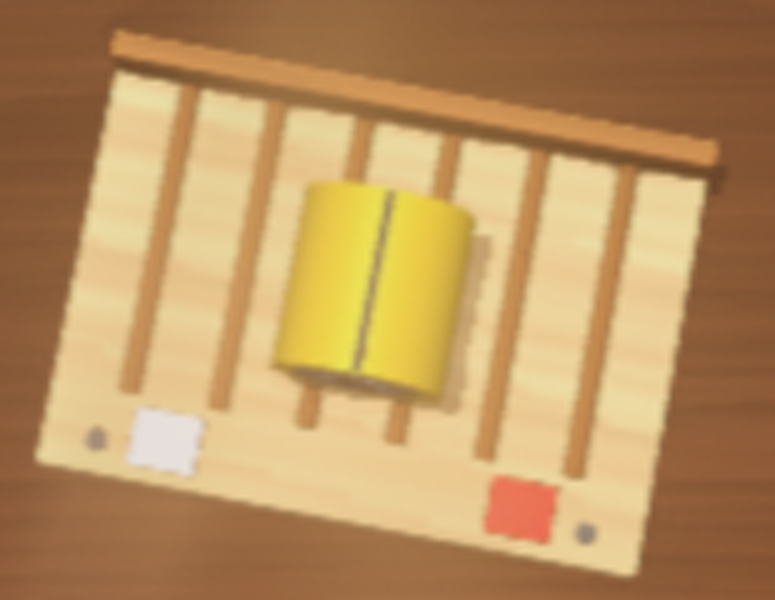

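View pics/scene_crop.png

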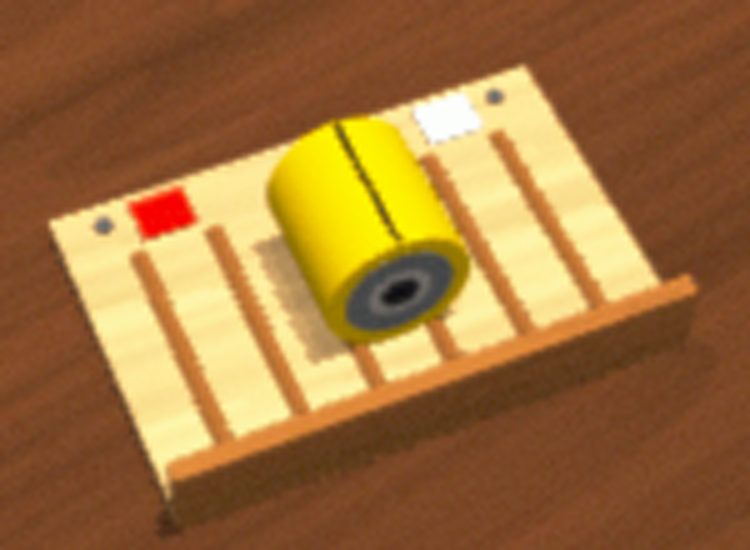

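```bash
python3 - <<'E'
from m import *
res={}
for n,w in(('top',(265,185,420,305)),('scene',(245,200,395,310))):
    c=vision.camera(n)
    h=hsv(c); H,S,V=h[...,0].astype(int),h[...,1],h[...,2]
    red=win(((H<9)|(H>172))&(S>130)&(V>180),*w); wh=win((S<35)&(V>200),*w); ye=win((H>=22)&(H<34)&(S>150)&(V>80),*w)
    for k,m,z in(('red',red,15),('white',wh,15),('yel',ye,60)):
        ce,st,l=cen(m); print(n,k,ce.round(1),st,onz(c,ce,z).round(1)); res[n,k]=onz(c,ce,z)
    # corners of board in crops
    P={'top':[(37,462),(637,576)],'scene':[(525,66),(50,222)]}[n]
    P=[onz(c,(p[0]/5+w[0],p[1]/5+w[1]),12) for p in P]; print(n,'near corners L,R',np.round(P,1).tolist())
    F={'top':[(115,33),(716,140)],'scene':[(690,283),(172,470)]}[n]
    print(n,'fence top ends',[onz(c,(p[0]/5+w[0],p[1]/5+w[1]),47).round(1).tolist() for p in F])
    for k in[(res[n,'white']-res[n,'red'])]: print(np.linalg.norm(k),np.degrees(np.arctan2(-k[0],k[1])))
y=(res['top','white']+res['scene','white'])/2; r=(res['top','red']+res['scene','red'])/2
k=(y-r)/np.linalg.norm(y-r); X=np.array([k[1],-k[0],0]); o=(y+r)/2+90*X; print('Y',k,'X',X,'origin',o)
np.savez('rack.npz',X=X,Y=k,o=o)
# roller
c=vision.camera('top')
for p in[(310,182),(472,212),(275,368),(438,402),(391,190),(358,370)]:
    q=onz(c,(p[0]/5+265,p[1]/5+185),88 if p[0] in(391,358) else 60)-o; print(p,(q@X).round(1),(q@k).round(1))
c=vision.camera('scene')
for p in[(340,122),(398,240)]:
    q=onz(c,(p[0]/5+245,p[1]/5+200),87)-o; print(p,(q@X).round(1),(q@k).round(1))
q=onz(c,(400/5+245,292/5+200),50)-o;print('axis far end',q@X,q@k)
E
```

```text
top red [368.7 286.5] [362 281  14  12 132] [455.1 -79.   15. ]
top white [297.6 272.8] [291 267  14  13 141] [486.6  77.8  15. ]
top yel [347.9 242.9] [337 224  22  39 569] [546.1 -33.5  60. ]
top near corners L,R [[477.0, 133.9, 12.0], [424.8, -130.7, 12.0]]
top fence top ends [[663.2, 96.9, 47.0], [612.7, -166.1, 47.0]]
159.93139848549922 -11.337154699871117
scene red [277.  242.2] [271 238  13  10  90] [455.  -79.1  15. ]
scene white [333.9 223.1] [328 219  13  10  85] [485.5  78.1  15. ]
scene yel [316.5 242.6] [ 299  223   40   46 1029] [542.4 -16.1  60. ]
scene near corners L,R [[479.8, 135.8, 12.0], [427.0, -128.1, 12.0]]
scene fence top ends [[660.2, 97.5, 47.0], [607.8, -163.0, 47.0]]
160.13311454560701 -10.99160048172893
Y [0.19362256 0.98107609 0.        ] X [ 0.98107609 -0.19362256  0.        ] origin [558.860987   -18.01618561  15.        ]
(310, 182) 28.2 35.3
(472, 212) 28.2 -35.9
(275, 368) -54.2 34.9
(438, 402) -55.6 -36.5
(391, 190) 26.3 -0.4
(358, 370) -51.7 -0.9
(340, 122) -52.3 4.7
(398, 240) 24.7 1.6
axis far end 28.263465497446756 1.4568505645757894
```

>>> {"fn": "drive_tool", "kwargs": {
  "deltas": [
    [0, 0, 0, 0, 0, -0.0963, 130],
    [0, 0, 0, 0, 0, -0.0963, 130],
    [0, 0, 0, 0, 0, -0.0963, 130],
    [0, 0, 0, 0, 0, -0.0963, 130],
    [0, 0, 0, 0, 0, -0.0963, 130],
    [0, 0, 0, 0, 0, -0.0963, 130],
    [0, 0, 0, 0, 0, -0.0963, 130],
    [0, 0, 0, 0, 0, -0.0963, 130],
    [0, 0, 0, 0, 0, -0.0963, 130],
    [0, 0, 0, 0, 0, -0.0963, 130]
  ]
}}

```text
t: 1.4
eef_pos: [240.7, -549.6, 231.2]
orientation: [[-0.982, 0.19, -0.0], [0.19, 0.982, 0.0], [0.0, 0.0, -1.0]]
contact_force: [-0.8, 0.7, -0.9]
grip_width: 0.493
```

```bash
cat > st.py <<'E'
from h import *
r=np.load('rack.npz'); X,Y,o=r['X'],r['Y'],r['o']
s=arm.read_state(); p=s['eef_pos']; q=p-o
print('t',s['t'],'rack x,y',round(q@X,2),round(q@Y,2),'z',p[2].round(2),'F rack',(s['contact_force']@X).round(2),(s['contact_force']@Y).round(2),s['contact_force'][2].round(2),'grip',round(s['grip_width'],3))
R=s['orientation']; print('yaw err deg',np.degrees(np.arctan2(np.cross(X,-R[:,0])[2],X@-R[:,0])).round(2),'tilt',np.degrees(R[:2,2]).round(2))
E
python3 st.py; python3 -c "
from h import *
print(arm.read_state()['eef_pos'],arm.read_state()['joint_positions'])"
```

```text
t 1.4 rack x,y -209.21 -583.1 z 231.24 F rack -0.88 0.5 -0.92 grip 0.493
yaw err deg 0.22 tilt [-0.  0.]
[ 240.70496908 -549.56923924  231.24100094] [-4.72299801e+01  2.30193252e+00  4.85571233e+00 -1.48499415e-03
 -9.25590047e+01  3.62808969e+01]
```

>>> {"fn": "drive_tool", "kwargs": {
  "deltas": [
    [-1.5, 4.5, 0, 0, 0, 0, 130],
    [-1.5, 4.5, 0, 0, 0, 0, 130],
    [-1.5, 4.5, 0, 0, 0, 0, 130],
    [-1.5, 4.5, 0, 0, 0, 0, 130],
    [-1.5, 4.5, 0, 0, 0, 0, 130],
    [-1.5, 4.5, 0, 0, 0, 0, 130],
    [-1.5, 4.5, 0, 0, 0, 0, 130],
    [-1.5, 4.5, 0, 0, 0, 0, 130],
    [-1.5, 4.5, 0, 0, 0, 0, 130],
    [-1.5, 4.5, 0, 0, 0, 0, 130]
  ]
}}

```text
t: 2.4
eef_pos: [475.7, -135.2, 231.7]
orientation: [[-0.981, 0.193, 0.001], [0.193, 0.981, 0.0], [-0.001, 0.0, -1.0]]
contact_force: [1.1, -0.6, 0.4]
grip_width: 0.49
```

```bash
python3 st.py
```

```text
t 2.4 rack x,y -58.92 -131.09 z 231.73 F rack 1.17 -0.39 0.39 grip 0.49
yaw err deg 0.01 tilt [0.06 0.01]
```

>>> {"fn": "drive_tool", "kwargs": {
  "deltas": [
    [-1, 3, 0, 0, 0, 0, 130],
    [-1, 3, 1, 0, 0, 0, 130],
    [-1, 3, 1, 0, 0, 0, 130],
    [-1, 3, 2, 0, 0, 0, 130],
    [-0.6, 2.3, 2, 0, 0, 0, 130],
    [0, 0, 2, 0, 0, 0, 130],
    [0, 0, 2, 0, 0, 0, 130],
    [0, 0, 2, 0, 0, 0, 130],
    [0, 0, 0, 0, 0, 0, 130],
    [0, 0, 0, 0, 0, 0, 130]
  ]
}}

```text
t: 3.4
eef_pos: [548.0, -6.0, 111.9]
orientation: [[-0.981, 0.194, 0.0], [0.194, 0.981, -0.0], [-0.0, -0.0, -1.0]]
contact_force: [0.8, 0.2, 0.4]
grip_width: 0.491
```

```bash
python3 st.py; python3 - <<'E'
from h import *
a=snap('top','t1.png');b=snap('scene','s1.png')
for n,w in(('t1',(265,165,425,305)),('s1',(235,180,395,310))):
    c=cv2.imread(f'pics/{n}.png');x0,y0,x1,y1=w; cv2.imwrite(f'pics/{n}c.png',cv2.resize(c[y0:y1,x0:x1],None,fx=4,fy=4,interpolation=cv2.INTER_CUBIC))
E
```

```text
t 3.4 rack x,y -12.98 9.73 z 111.86 F rack 0.78 0.34 0.41 grip 0.491
yaw err deg -0.0 tilt [ 0.01 -0.03]
```

View pics/s1c.png

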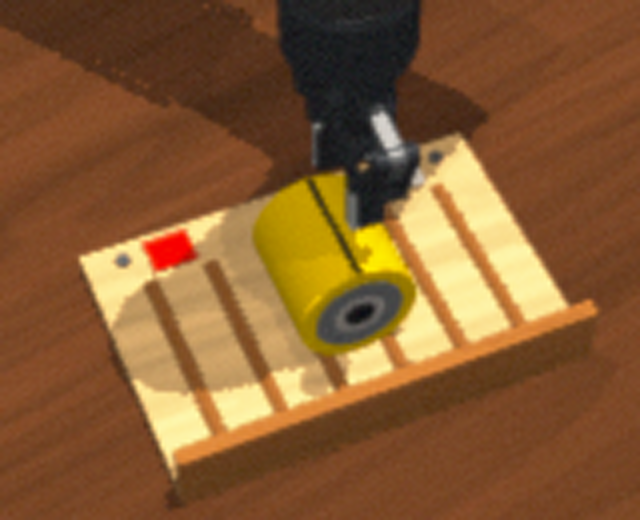

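View pics/t1c.png

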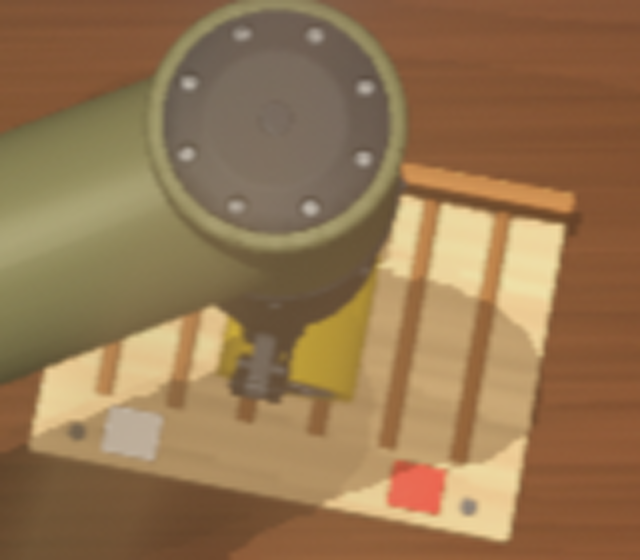

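>>> {"fn": "drive_tool", "kwargs": {
  "deltas": [
    [0, 0, 0.5, 0, 0, 0, 130],
    [0, 0, 0.5, 0, 0, 0, 130],
    [0, 0, 0.5, 0, 0, 0, 130],
    [0, 0, 0.3, 0, 0, 0, 130],
    [0, 0, 0.2, 0, 0, 0, 130],
    [0, 0, 0.1, 0, 0, 0, 130],
    [0, 0, 0.1, 0, 0, 0, 130],
    [0, 0, 0.05, 0, 0, 0, 130],
    [0, 0, 0.05, 0, 0, 0, 130],
    [0, 0, 0, 0, 0, 0, 130]
  ]
}}

```text
t: 4.5
eef_pos: [547.9, -5.8, 88.3]
orientation: [[-0.981, 0.194, -0.0], [0.194, 0.981, 0.0], [0.0, 0.0, -1.0]]
contact_force: [0.1, -0.8, 0.2]
grip_width: 0.49
```

>>> {"fn": "drive_tool", "kwargs": {
  "deltas": [
    [0, 0, 0.02, 0, 0, 0, 130],
    [0, 0, 0.02, 0, 0, 0, 130],
    [0, 0, 0.02, 0, 0, 0, 130],
    [0, 0, 0.02, 0, 0, 0, 130],
    [0, 0, 0.02, 0, 0, 0, 130],
    [0, 0, 0, 0, 0, 0, 130],
    [0, 0, 0, 0, 0, 0, 130],
    [0, 0, 0, 0, 0, 0, 130],
    [0, 0, 0, 0, 0, 0, 130],
    [0, 0, 0, 0, 0, 0, 130]
  ]
}}

```text
t: 5.5
eef_pos: [547.9, -5.8, 87.3]
orientation: [[-0.981, 0.194, -0.0], [0.194, 0.981, 0.0], [0.0, 0.0, -1.0]]
contact_force: [-0.1, 0.3, -0.5]
grip_width: 0.492
```

>>> {"fn": "drive_tool", "kwargs": {
  "deltas": [
    [0, 0, 0.03, 0, 0, 0, 130],
    [0, 0, 0.03, 0, 0, 0, 130],
    [0, 0, 0.03, 0, 0, 0, 130],
    [0, 0, 0.03, 0, 0, 0, 130],
    [0, 0, 0.03, 0, 0, 0, 130],
    [0, 0, 0, 0, 0, 0, 130],
    [0, 0, 0, 0, 0, 0, 130],
    [0, 0, 0, 0, 0, 0, 130],
    [0, 0, 0, 0, 0, 0, 130],
    [0, 0, 0, 0, 0, 0, 130]
  ]
}}

```text
t: 6.5
eef_pos: [548.0, -5.8, 86.2]
orientation: [[-0.981, 0.194, 0.0], [0.194, 0.981, 0.0], [-0.0, 0.0, -1.0]]
contact_force: [-1.7, 0.6, 5.2]
grip_width: 0.489
```

>>> {"fn": "drive_tool", "kwargs": {
  "deltas": [
    [0, 0, 0.02, 0, 0, 0, 130],
    [0, 0, 0.02, 0, 0, 0, 130],
    [0, 0, 0.02, 0, 0, 0, 130],
    [0, 0, 0.02, 0, 0, 0, 130],
    [0, 0, 0.02, 0, 0, 0, 130],
    [0, 0, 0, 0, 0, 0, 130],
    [0, 0, 0, 0, 0, 0, 130],
    [0, 0, 0, 0, 0, 0, 130],
    [0, 0, 0, 0, 0, 0, 130],
    [0, 0, 0, 0, 0, 0, 130]
  ]
}}

```text
t: 7.5
eef_pos: [548.1, -5.8, 86.1]
orientation: [[-0.981, 0.194, 0.001], [0.194, 0.981, -0.0], [-0.001, 0.0, -1.0]]
contact_force: [-4.7, 1.3, 9.6]
grip_width: 0.488
```

```bash
python3 st.py; python3 - <<'E'
from h import *
r=np.load('rack.npz')
s=arm.read_state(); print(s['ft_torque'].round(3), (s['ft_torque']@r['Y']).round(3))
b=snap('scene','s2.png')
c=cv2.imread(f'pics/s2.png');x0,y0,x1,y1=(235,180,395,310); cv2.imwrite(f'pics/s2c.png',cv2.resize(c[y0:y1,x0:x1],None,fx=5,fy=4.6,interpolation=cv2.INTER_CUBIC))
E
```

```text
t 7.5 rack x,y -12.9 9.91 z 86.07 F rack -4.83 0.32 9.62 grip 0.488
yaw err deg 0.01 tilt [ 0.05 -0.01]
[ 0.373  1.601 -0.05 ] 1.643
```

View pics/s2c.png

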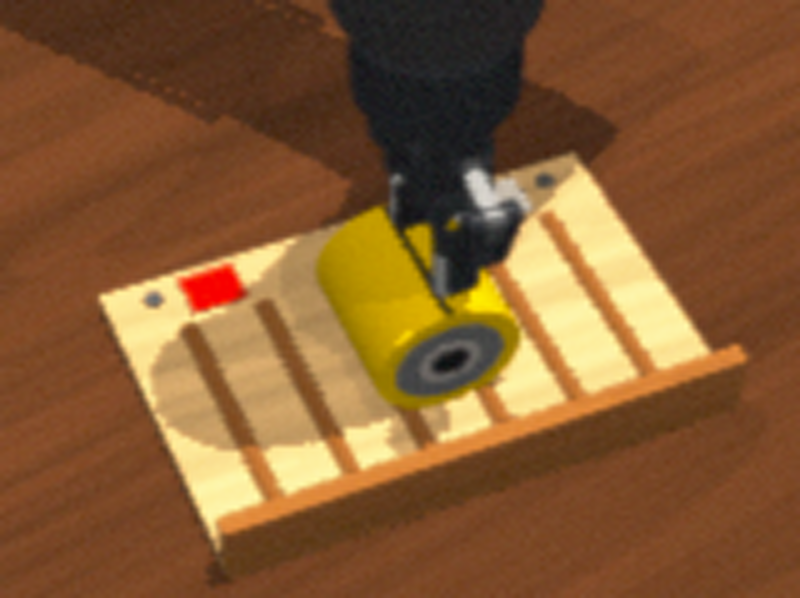

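>>> {"fn": "drive_tool", "kwargs": {
  "deltas": [
    [0, 0, -0.2, 0, 0, 0, 130],
    [0, 0, -0.3, 0, 0, 0, 130],
    [0, 0, -0.4, 0, 0, 0, 255],
    [0, 0, -0.5, 0, 0, 0, 255],
    [0, 0, 0, 0, 0, 0, 255],
    [0, 0, 0, 0, 0, 0, 255],
    [0, 0, 0, 0, 0, 0, 255],
    [0, 0, 0, 0, 0, 0, 255],
    [0, 0, 0, 0, 0, 0, 255],
    [0, 0, 0, 0, 0, 0, 255]
  ]
}}

```text
t: 8.55
eef_pos: [547.9, -5.8, 98.7]
orientation: [[-0.981, 0.194, -0.0], [0.194, 0.981, 0.0], [0.0, -0.0, -1.0]]
contact_force: [0.1, 0.8, -0.9]
grip_width: 0.001
```

```bash
python3 st.py; python3 - <<'E'
from h import *
b=snap('scene','s3.png')
c=cv2.imread(f'pics/s3.png');x0,y0,x1,y1=(235,180,395,310); cv2.imwrite(f'pics/s3c.png',cv2.resize(c[y0:y1,x0:x1],None,fx=5,fy=4.6,interpolation=cv2.INTER_CUBIC))
E
```

```text
t 8.55 rack x,y -13.16 9.87 z 98.68 F rack -0.07 0.8 -0.9 grip 0.001
yaw err deg -0.01 tilt [-0.01  0.  ]
```

View pics/s3c.png

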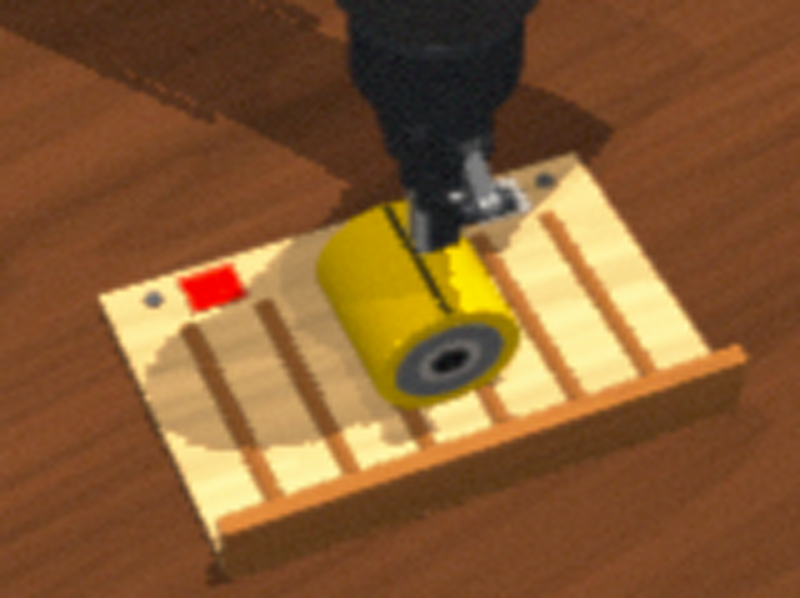

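>>> {"fn": "drive_tool", "kwargs": {
  "deltas": [
    [0, 0, 0.3, 0, 0, 0, 255],
    [0, 0, 0.3, 0, 0, 0, 255],
    [0, 0, 0.2, 0, 0, 0, 255],
    [0, 0, 0.1, 0, 0, 0, 255],
    [0, 0, 0.05, 0, 0, 0, 255],
    [0, 0, 0.05, 0, 0, 0, 255],
    [0, 0, 0.05, 0, 0, 0, 255],
    [0, 0, 0.05, 0, 0, 0, 255],
    [0, 0, 0, 0, 0, 0, 255],
    [0, 0, 0, 0, 0, 0, 255]
  ]
}}

```text
t: 9.6
eef_pos: [548.0, -5.8, 88.1]
orientation: [[-0.981, 0.194, 0.0], [0.194, 0.981, 0.0], [-0.0, 0.0, -1.0]]
contact_force: [-0.2, 0.5, 1.3]
grip_width: -0.004
```

```bash
python3 st.py
```

```text
t 9.6 rack x,y -13.03 9.92 z 88.07 F rack -0.3 0.46 1.29 grip -0.004
yaw err deg -0.0 tilt [0.02 0.  ]
```

>>> {"fn": "drive_tool", "kwargs": {
  "deltas": [
    [0, 0, 0.02, 0, 0, 0, 255],
    [0, 0, 0.02, 0, 0, 0, 255],
    [0, 0, 0.02, 0, 0, 0, 255],
    [0, 0, 0.02, 0, 0, 0, 255],
    [0, 0, 0.02, 0, 0, 0, 255],
    [0, 0, 0.02, 0, 0, 0, 255],
    [0, 0, 0, 0, 0, 0, 255],
    [0, 0, 0, 0, 0, 0, 255],
    [0, 0, 0, 0, 0, 0, 255],
    [0, 0, 0, 0, 0, 0, 255]
  ]
}}

```text
t: 10.6
eef_pos: [548.2, -5.8, 87.9]
orientation: [[-0.981, 0.194, 0.001], [0.194, 0.981, -0.0], [-0.001, 0.0, -1.0]]
contact_force: [-3.8, 1.7, 7.7]
grip_width: -0.0
```

```bash
python3 st.py
```

```text
t 10.6 rack x,y -12.84 9.9 z 87.88 F rack -4.08 0.9 7.73 grip -0.0
yaw err deg 0.01 tilt [ 0.06 -0.01]
```

>>> {"fn": "drive_tool", "kwargs": {
  "deltas": [
    [0.02, -0.05, 0, 0, 0, 0, 255],
    [0.02, -0.1, 0, 0, 0, 0, 255],
    [0, -0.1, 0, 0, 0, 0, 255],
    [0, -0.1, 0, 0, 0, 0, 255],
    [0, -0.1, 0, 0, 0, 0, 255],
    [0, -0.1, 0, 0, 0, 0, 255],
    [0, -0.1, 0, 0, 0, 0, 255],
    [0, -0.1, 0, 0, 0, 0, 255],
    [0, -0.1, 0, 0, 0, 0, 255],
    [0, -0.1, 0, 0, 0, 0, 255]
  ]
}}

```text
t: 11.6
eef_pos: [546.2, -15.1, 88.0]
orientation: [[-0.981, 0.193, 0.002], [0.194, 0.981, -0.0], [-0.002, 0.0, -1.0]]
contact_force: [-3.1, 1.2, 7.5]
grip_width: -0.003
```

```bash
python3 st.py
```

```text
t 11.6 rack x,y -13.02 0.41 z 88.02 F rack -3.31 0.54 7.46 grip -0.003
yaw err deg 0.01 tilt [ 0.1  -0.01]
```

>>> {"fn": "drive_tool", "kwargs": {
  "deltas": [
    [0.02, -0.12, -0.01, 0, 0, 0, 255],
    [0.02, -0.12, -0.015, 0, 0, 0, 255],
    [0, -0.12, -0.015, 0, 0, 0, 255],
    [0, -0.12, -0.015, 0, 0, 0, 255],
    [0, -0.12, -0.015, 0, 0, 0, 255],
    [0, -0.12, -0.015, 0, 0, 0, 255],
    [0, -0.12, -0.015, 0, 0, 0, 255],
    [0, -0.12, -0.015, 0, 0, 0, 255],
    [0, -0.12, -0.015, 0, 0, 0, 255],
    [0, -0.12, -0.01, 0, 0, 0, 255]
  ]
}}

```text
t: 12.6
eef_pos: [543.8, -26.4, 89.6]
orientation: [[-0.981, 0.193, 0.003], [0.193, 0.981, 0.001], [-0.003, 0.001, -1.0]]
contact_force: [-1.3, 1.9, 8.1]
grip_width: 0.0
```

```bash
python3 st.py
```

```text
t 12.6 rack x,y -13.13 -11.13 z 89.64 F rack -1.65 1.63 8.08 grip 0.0
yaw err deg 0.02 tilt [0.16 0.03]
```

>>> {"fn": "drive_tool", "kwargs": {
  "deltas": [
    [0.01, -0.12, -0.015, 0, 0, 0, 255],
    [0, -0.12, -0.01, 0, 0, 0, 255],
    [0, -0.12, -0.01, 0, 0, 0, 255],
    [0, -0.12, -0.01, 0, 0, 0, 255],
    [0, -0.12, -0.01, 0, 0, 0, 255],
    [0, -0.12, -0.01, 0, 0, 0, 255],
    [0, -0.12, -0.005, 0, 0, 0, 255],
    [0, -0.12, -0.005, 0, 0, 0, 255],
    [0, -0.12, -0.005, 0, 0, 0, 255],
    [0, -0.12, 0, 0, 0, 0, 255]
  ]
}}

```text
t: 13.6
eef_pos: [541.4, -38.4, 90.7]
orientation: [[-0.981, 0.193, 0.003], [0.193, 0.981, 0.0], [-0.003, 0.001, -1.0]]
contact_force: [-1.5, 2.0, 8.8]
grip_width: -0.0
```

```bash
python3 st.py
```

```text
t 13.6 rack x,y -13.15 -23.41 z 90.67 F rack -1.88 1.71 8.84 grip -0.0
yaw err deg 0.02 tilt [0.16 0.  ]
```

>>> {"fn": "drive_tool", "kwargs": {
  "deltas": [
    [0, -0.16, -0.005, 0, 0, 0, 255],
    [0, -0.16, -0.005, 0, 0, 0, 255],
    [0, -0.16, 0, 0, 0, 0, 255],
    [0, -0.16, 0, 0, 0, 0, 255],
    [0, -0.16, 0, 0, 0, 0, 255],
    [0, -0.16, 0, 0, 0, 0, 255],
    [0, -0.16, 0.005, 0, 0, 0, 255],
    [0, -0.16, 0.005, 0, 0, 0, 255],
    [0, -0.16, 0.015, 0, 0, 0, 255],
    [0, -0.16, 0.015, 0, 0, 0, 255]
  ]
}}

```text
t: 14.6
eef_pos: [538.1, -54.6, 89.8]
orientation: [[-0.981, 0.194, 0.002], [0.194, 0.981, -0.001], [-0.002, -0.0, -1.0]]
contact_force: [-1.0, -0.8, 6.3]
grip_width: -0.003
```

```bash
python3 st.py
```

```text
t 14.6 rack x,y -13.29 -39.92 z 89.8 F rack -0.79 -0.98 6.25 grip -0.003
yaw err deg -0.0 tilt [ 0.12 -0.04]
```

>>> {"fn": "drive_tool", "kwargs": {
  "deltas": [
    [0, -0.14, 0.01, 0, 0, 0, 255],
    [0, -0.14, 0.01, 0, 0, 0, 255],
    [0, -0.14, 0.015, 0, 0, 0, 255],
    [0, -0.14, 0.015, 0, 0, 0, 255],
    [0, -0.14, 0.02, 0, 0, 0, 255],
    [0, -0.14, 0.02, 0, 0, 0, 255],
    [0, -0.14, 0.025, 0, 0, 0, 255],
    [0, -0.14, 0.025, 0, 0, 0, 255],
    [0, -0.14, 0.03, 0, 0, 0, 255],
    [0, -0.14, 0.03, 0, 0, 0, 255]
  ]
}}

```text
t: 15.6
eef_pos: [534.9, -68.1, 86.5]
orientation: [[-0.981, 0.194, 0.0], [0.194, 0.981, -0.0], [-0.0, 0.0, -1.0]]
contact_force: [2.0, -2.1, 4.2]
grip_width: 0.003
```

```bash
python3 st.py;  python3 - <<'E'
from h import *
b=snap('scene','s4.png')
c=cv2.imread(f'pics/s4.png');x0,y0,x1,y1=(235,180,395,310); cv2.imwrite(f'pics/s4c.png',cv2.resize(c[y0:y1,x0:x1],None,fx=5,fy=4.6,interpolation=cv2.INTER_CUBIC))
E
```

```text
t 15.6 rack x,y -13.83 -53.75 z 86.49 F rack 2.37 -1.64 4.16 grip 0.003
yaw err deg -0.01 tilt [ 0.02 -0.  ]
```

View pics/s4c.png

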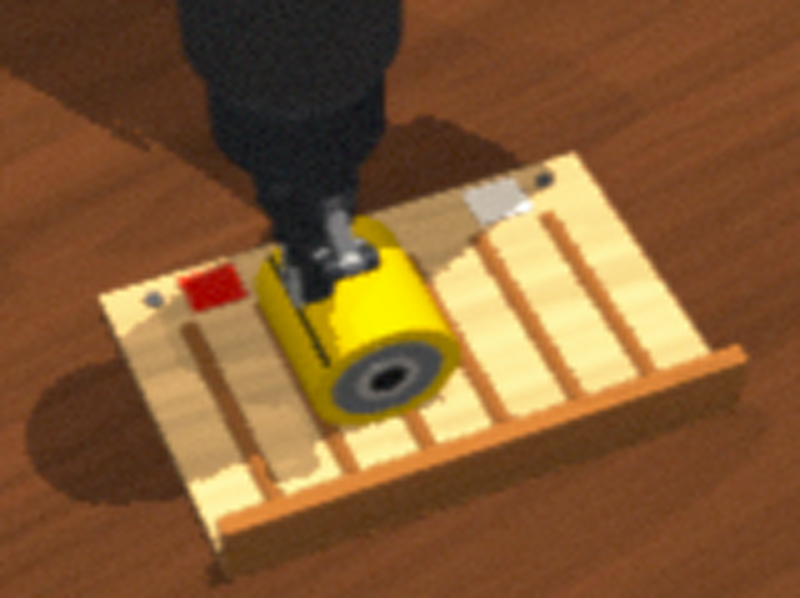

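>>> {"fn": "drive_tool", "kwargs": {
  "deltas": [
    [0, 0, -0.3, 0, 0, 0, 255],
    [0, 0, -0.5, 0, 0, 0, 255],
    [0, 0, -0.2, 0, 0, 0, 255],
    [-0.05, 0.6, 0, 0, 0, 0, 255],
    [0, 0.6, 0, 0, 0, 0, 255],
    [0, 0.6, 0, 0, 0, 0, 255],
    [0, 0.6, 0, 0, 0, 0, 255],
    [0, 0, 0, 0, 0, 0, 255],
    [0, 0, 0, 0, 0, 0, 255],
    [0, 0, 0, 0, 0, 0, 255]
  ]
}}

```text
t: 16.65
eef_pos: [539.8, -44.5, 96.4]
orientation: [[-0.981, 0.194, -0.0], [0.194, 0.981, 0.0], [0.0, -0.0, -1.0]]
contact_force: [0.7, 0.2, 0.3]
grip_width: 0.001
```

```bash
python3 st.py;  python3 - <<'E'
from h import *
r=np.load('rack.npz'); X,Y,o=r['X'],r['Y'],r['o']
b=snap('scene','s5.png')
# predicted axis far end if in trough -40 with x centre -13
print(proj(b,[o*[1,1,0]+x*X-40*Y+[0,0,50] for x in(27,)]))
c=cv2.imread(f'pics/s5.png');x0,y0,x1,y1=(235,180,395,310); cv2.imwrite(f'pics/s5c.png',cv2.resize(c[y0:y1,x0:x1],None,fx=5,fy=4.6,interpolation=cv2.INTER_CUBIC))
E
```

```text
t 16.65 rack x,y -13.59 -29.68 z 96.42 F rack 0.67 0.31 0.26 grip 0.001
yaw err deg -0.01 tilt [-0.01  0.  ]
[[308.8194437  263.64078631]]
```

View pics/s5c.png

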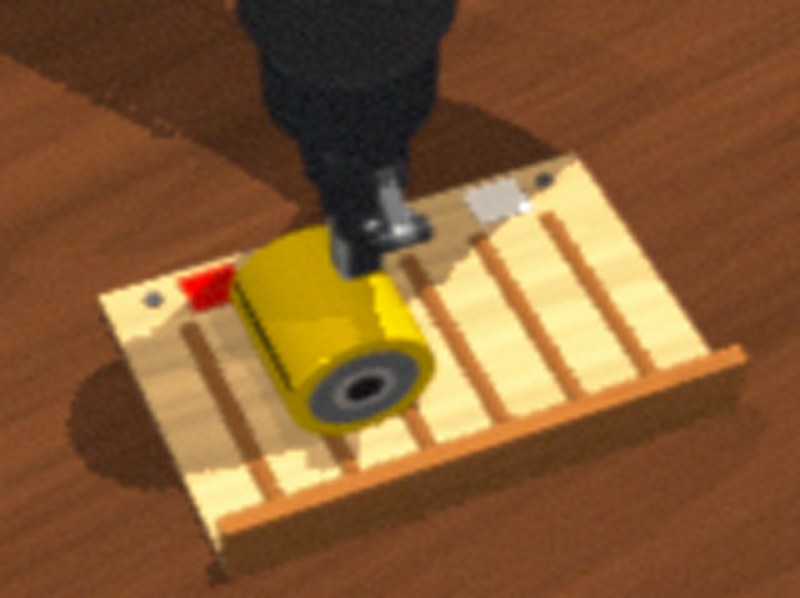

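>>> {"fn": "drive_tool", "kwargs": {
  "deltas": [
    [0, 0, 0.2, 0, 0, 0, 255],
    [0, 0, 0.2, 0, 0, 0, 255],
    [0, 0, 0.2, 0, 0, 0, 255],
    [0, 0, 0.1, 0, 0, 0, 255],
    [0, 0, 0.05, 0, 0, 0, 255],
    [0, 0, 0.05, 0, 0, 0, 255],
    [0, 0, 0.05, 0, 0, 0, 255],
    [0.02, 0, 0.04, 0, 0, 0, 255],
    [0.02, 0, 0.04, 0, 0, 0, 255],
    [0.02, 0, 0.04, 0, 0, 0, 255]
  ]
}}

```text
t: 17.7
eef_pos: [539.9, -44.4, 87.7]
orientation: [[-0.981, 0.194, 0.002], [0.194, 0.981, -0.0], [-0.002, 0.0, -1.0]]
contact_force: [-0.0, 0.1, 4.9]
grip_width: -0.001
```

```bash
python3 st.py
```

```text
t 17.7 rack x,y -13.53 -29.56 z 87.68 F rack -0.06 0.13 4.93 grip -0.001
yaw err deg 0.0 tilt [ 0.1  -0.01]
```

>>> {"fn": "drive_tool", "kwargs": {
  "deltas": [
    [0, -0.05, 0.02, 0, 0, 0, 255],
    [0.01, -0.1, 0.02, 0, 0, 0, 255],
    [0, -0.1, 0.01, 0, 0, 0, 255],
    [0, -0.1, 0, 0, 0, 0, 255],
    [0, -0.1, 0, 0, 0, 0, 255],
    [0, -0.1, 0, 0, 0, 0, 255],
    [0, -0.1, 0, 0, 0, 0, 255],
    [0, -0.1, 0, 0, 0, 0, 255],
    [0, -0.1, 0, 0, 0, 0, 255],
    [0, -0.1, 0, 0, 0, 0, 255]
  ]
}}

```text
t: 18.7
eef_pos: [538.3, -53.2, 88.5]
orientation: [[-0.981, 0.193, 0.003], [0.193, 0.981, 0.001], [-0.003, 0.001, -1.0]]
contact_force: [-1.3, 3.9, 11.0]
grip_width: 0.0
```

```bash
python3 st.py
```

```text
t 18.7 rack x,y -13.34 -38.48 z 88.5 F rack -2.03 3.57 11.04 grip 0.0
yaw err deg 0.03 tilt [0.18 0.04]
```

>>> {"fn": "drive_tool", "kwargs": {
  "deltas": [
    [0, -0.12, -0.025, 0, 0, 0, 255],
    [0, -0.12, -0.02, 0, 0, 0, 255],
    [0, -0.12, -0.02, 0, 0, 0, 255],
    [0, -0.12, -0.02, 0, 0, 0, 255],
    [0, -0.12, -0.02, 0, 0, 0, 255],
    [0, -0.12, -0.015, 0, 0, 0, 255],
    [0, -0.12, -0.015, 0, 0, 0, 255],
    [0, -0.12, -0.015, 0, 0, 0, 255],
    [0, -0.12, -0.015, 0, 0, 0, 255],
    [0, -0.12, -0.015, 0, 0, 0, 255]
  ]
}}

```text
t: 19.7
eef_pos: [535.8, -65.3, 90.2]
orientation: [[-0.981, 0.193, 0.003], [0.193, 0.981, 0.0], [-0.003, 0.001, -1.0]]
contact_force: [-1.5, 2.9, 9.5]
grip_width: -0.0
```

```bash
python3 st.py
```

```text
t 19.7 rack x,y -13.44 -50.85 z 90.17 F rack -2.06 2.58 9.45 grip -0.0
yaw err deg 0.02 tilt [0.16 0.01]
```

>>> {"fn": "drive_tool", "kwargs": {
  "deltas": [
    [0, -0.12, -0.01, 0, 0, 0, 255],
    [0, -0.12, -0.01, 0, 0, 0, 255],
    [0, -0.12, -0.01, 0, 0, 0, 255],
    [0, -0.12, -0.01, 0, 0, 0, 255],
    [0, -0.12, -0.01, 0, 0, 0, 255],
    [0, -0.12, -0.005, 0, 0, 0, 255],
    [0, -0.12, -0.005, 0, 0, 0, 255],
    [0, -0.12, 0, 0, 0, 0, 255],
    [0, -0.12, 0, 0, 0, 0, 255],
    [0, -0.12, 0, 0, 0, 0, 255]
  ]
}}

```text
t: 20.7
eef_pos: [533.4, -77.4, 90.9]
orientation: [[-0.981, 0.193, 0.003], [0.193, 0.981, -0.0], [-0.003, 0.0, -1.0]]
contact_force: [-2.4, 0.4, 10.3]
grip_width: 0.003
```

```bash
python3 st.py
```

```text
t 20.7 rack x,y -13.44 -63.18 z 90.9 F rack -2.44 -0.07 10.29 grip 0.003
yaw err deg 0.01 tilt [ 0.15 -0.03]
```

>>> {"fn": "drive_tool", "kwargs": {
  "deltas": [
    [0, -0.12, 0, 0, 0, 0, 255],
    [0, -0.12, 0, 0, 0, 0, 255],
    [0, -0.12, 0, 0, 0, 0, 255],
    [0, -0.12, 0, 0, 0, 0, 255],
    [0, -0.12, 0, 0, 0, 0, 255],
    [0, -0.12, 0, 0, 0, 0, 255],
    [0, -0.12, 0.005, 0, 0, 0, 255],
    [0, -0.12, 0.005, 0, 0, 0, 255],
    [0, -0.12, 0.005, 0, 0, 0, 255],
    [0, -0.12, 0.005, 0, 0, 0, 255]
  ]
}}

```text
t: 21.7
eef_pos: [531.0, -89.5, 90.5]
orientation: [[-0.981, 0.194, 0.002], [0.194, 0.981, -0.001], [-0.002, -0.001, -1.0]]
contact_force: [-3.0, -0.0, 8.5]
grip_width: -0.002
```

```bash
python3 st.py
```

```text
t 21.7 rack x,y -13.52 -75.52 z 90.46 F rack -2.96 -0.59 8.46 grip -0.002
yaw err deg 0.0 tilt [ 0.13 -0.05]
```

>>> {"fn": "drive_tool", "kwargs": {
  "deltas": [
    [0, -0.14, 0.01, 0, 0, 0, 255],
    [0, -0.14, 0.01, 0, 0, 0, 255],
    [0, -0.14, 0.015, 0, 0, 0, 255],
    [0, -0.14, 0.015, 0, 0, 0, 255],
    [0, -0.14, 0.02, 0, 0, 0, 255],
    [0, -0.14, 0.02, 0, 0, 0, 255],
    [0, -0.14, 0.025, 0, 0, 0, 255],
    [0, -0.14, 0.025, 0, 0, 0, 255],
    [0, -0.14, 0.025, 0, 0, 0, 255],
    [0, -0.14, 0.03, 0, 0, 0, 255]
  ]
}}

```text
t: 22.7
eef_pos: [528.1, -103.5, 87.8]
orientation: [[-0.981, 0.194, 0.001], [0.194, 0.981, -0.001], [-0.002, -0.001, -1.0]]
contact_force: [-0.7, -1.9, 6.2]
grip_width: 0.001
```

```bash
python3 st.py
```

```text
t 22.7 rack x,y -13.68 -89.81 z 87.83 F rack -0.28 -1.98 6.24 grip 0.001
yaw err deg -0.02 tilt [ 0.09 -0.07]
```

Still in contact and past the second crest. One short further stretch down, then lift.

>>> {"fn": "drive_tool", "kwargs": {
  "deltas": [
    [0, -0.1, 0.03, 0, 0, 0, 255],
    [0, -0.1, 0.03, 0, 0, 0, 255],
    [0, -0.1, 0.03, 0, 0, 0, 255],
    [0, -0.1, 0.02, 0, 0, 0, 255],
    [0, 0, -0.2, 0, 0, 0, 255],
    [0, 0, -0.4, 0, 0, 0, 255],
    [0, 0, -1, 0, 0, 0, 255],
    [0, 0, -1.5, 0, 0, 0, 255],
    [0, 0, 0, 0, 0, 0, 255],
    [0, 0, 0, 0, 0, 0, 255]
  ]
}}

```text
t: 23.7
eef_pos: [527.2, -106.4, 117.1]
orientation: [[-0.981, 0.194, 0.001], [0.194, 0.981, 0.001], [-0.001, 0.001, -1.0]]
contact_force: [0.1, 0.3, -0.1]
grip_width: -0.0
```

```bash
python3 st.py;  python3 - <<'E'
from h import *
r=np.load('rack.npz'); X,Y,o=r['X'],r['Y'],r['o']
b=snap('scene','s6.png')
print(proj(b,[o*[1,1,0]+x*X-80*Y+[0,0,50] for x in(27,)]))
c=cv2.imread(f'pics/s6.png');x0,y0,x1,y1=(235,180,395,310); cv2.imwrite(f'pics/s6c.png',cv2.resize(c[y0:y1,x0:x1],None,fx=5,fy=4.6,interpolation=cv2.INTER_CUBIC))
E
```

```text
t 23.7 rack x,y -13.93 -92.84 z 117.14 F rack -0.01 0.3 -0.13 grip -0.0
yaw err deg -0.01 tilt [0.07 0.03]
[[293.12131095 269.17924638]]
```

View pics/s6c.png

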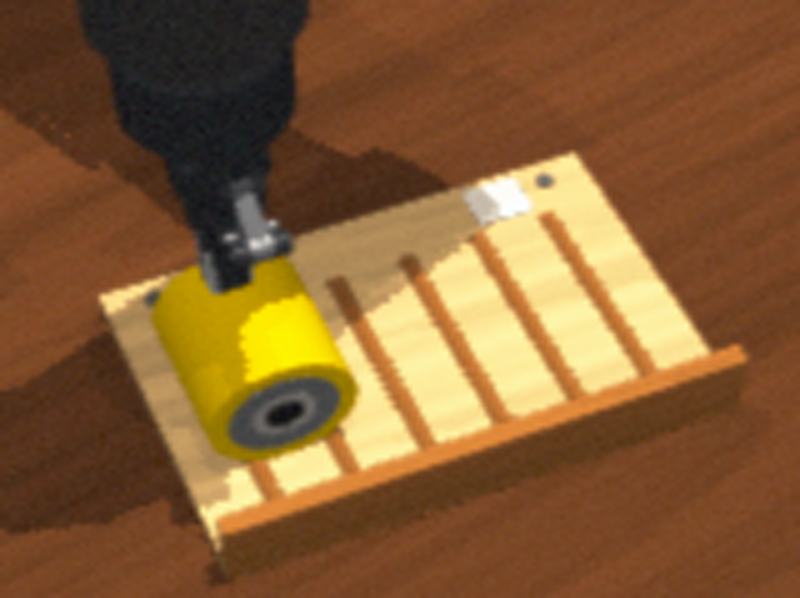

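>>> {"fn": "drive_tool", "kwargs": {
  "deltas": [
    [0, 0, 0, 0, 0, 0.14, 255],
    [0, 0, 0, 0, 0, 0.14, 255],
    [0, 0, 0, 0, 0, 0.14, 255],
    [0, 0, 0, 0, 0, 0.14, 255],
    [0, 0, 0, 0, 0, 0.14, 255],
    [0, 0, 0, 0, 0, 0.14, 255],
    [0, 0, 0, 0, 0, 0.14, 255],
    [0, 0, 0, 0, 0, 0.14, 255],
    [0, 0, 0, 0, 0, 0.14, 255],
    [0, 0, 0, 0, 0, 0.14, 255]
  ]
}}

```text
t: 24.75
eef_pos: [526.5, -106.5, 115.6]
orientation: [[0.03, 1.0, -0.001], [1.0, -0.03, 0.0], [0.0, -0.001, -1.0]]
contact_force: [-0.2, -0.4, 0.2]
grip_width: 0.004
```

```bash
python3 st.py
```

```text
t 24.75 rack x,y -14.65 -93.12 z 115.64 F rack -0.17 -0.45 0.2 grip 0.004
yaw err deg -80.56 tilt [-0.08  0.01]
```

>>> {"fn": "drive_tool", "kwargs": {
  "deltas": [
    [0, 0, 0, 0, 0, 0.0825, 255],
    [0, 0, 0, 0, 0, 0.0825, 255],
    [0.3, -1.5, 0, 0, 0, 0, 255],
    [0.3, -1.5, 0, 0, 0, 0, 255],
    [0.3, -1.5, 0, 0, 0, 0, 255],
    [0.3, -1.5, 0, 0, 0, 0, 255],
    [0.06, -1.5, 0, 0, 0, 0, 255],
    [0, 0, 0, 0, 0, 0, 255],
    [0, 0, 0, 0, 0, 0, 255],
    [0, 0, 0, 0, 0, 0, 255]
  ]
}}

```text
t: 25.75
eef_pos: [455.8, -80.2, 116.2]
orientation: [[0.188, 0.982, -0.0], [0.982, -0.188, -0.0], [-0.0, -0.0, -1.0]]
contact_force: [0.4, 0.5, 1.2]
grip_width: -0.005
```

```bash
python3 st.py; python3 - <<'E'
from m import *
r=np.load('rack.npz'); X,Y,o=r['X'],r['Y'],r['o']
for n in('scene','top'):
    b=snap(n,n+'7.png')
    print(n,proj(b,[o*[1,1,0]+x*X-y*Y+[0,0,z] for x,y,z in((27,80,50),(27,80,88),(-53,80,88))]).round(1).tolist())
c=cv2.imread(f'pics/scene7.png');x0,y0,x1,y1=(235,180,395,310); cv2.imwrite(f'pics/s7c.png',cv2.resize(c[y0:y1,x0:x1],None,fx=5,fy=4.6,interpolation=cv2.INTER_CUBIC))
c=cv2.imread(f'pics/top7.png');x0,y0,x1,y1=(265,175,425,305); cv2.imwrite(f'pics/t7c.png',cv2.resize(c[y0:y1,x0:x1],None,fx=5,fy=4.6,interpolation=cv2.INTER_CUBIC))
E
```

```text
t 25.75 rack x,y -89.04 -80.97 z 116.17 F rack 0.26 0.51 1.22 grip -0.005
yaw err deg -89.68 tilt [-0.03 -0.  ]
scene [[293.1, 269.2], [292.4, 259.8], [280.2, 234.7]]
top [[379.1, 232.4], [380.3, 229.5], [373.6, 266.6]]
```

View pics/s7c.png

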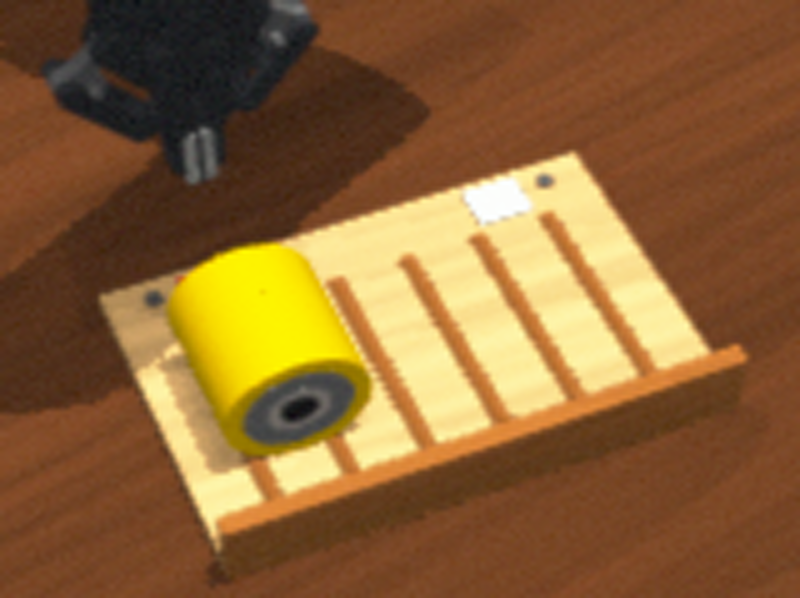

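View pics/t7c.png

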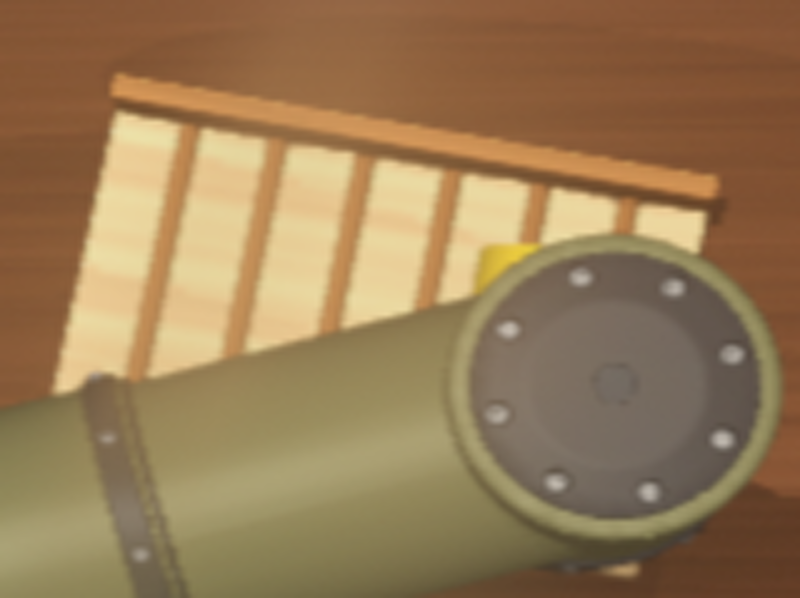

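>>> {"fn": "drive_tool", "kwargs": {
  "deltas": [
    [0.02, 0, 0.6, 0, 0, 0.005, 255],
    [0.02, 0, 0.8, 0, 0, 0, 255],
    [0.02, 0, 0.8, 0, 0, 0, 255],
    [0.02, 0, 0.8, 0, 0, 0, 255],
    [0.02, 0, 0.8, 0, 0, 0, 255],
    [0.02, 0, 0.8, 0, 0, 0, 255],
    [0, 0, 0.8, 0, 0, 0, 255],
    [0, 0, 0.6, 0, 0, 0, 255],
    [0, 0, 0, 0, 0, 0, 255],
    [0, 0, 0, 0, 0, 0, 255]
  ]
}}

```text
t: 26.85
eef_pos: [455.9, -79.0, 56.6]
orientation: [[0.193, 0.981, 0.0], [0.981, -0.193, -0.0], [-0.0, 0.0, -1.0]]
contact_force: [-0.1, 0.4, -0.0]
grip_width: -0.005
```

```bash
python3 st.py; python3 - <<'E'
from m import *
b=snap('scene','scene8.png')
c=cv2.imread(f'pics/scene8.png');x0,y0,x1,y1=(235,180,395,310); cv2.imwrite(f'pics/s8c.png',cv2.resize(c[y0:y1,x0:x1],None,fx=5,fy=4.6,interpolation=cv2.INTER_CUBIC))
E
```

```text
t 26.85 rack x,y -89.19 -79.79 z 56.59 F rack -0.14 0.38 -0.04 grip -0.005
yaw err deg -89.96 tilt [ 0.01 -0.01]
```

View pics/s8c.png

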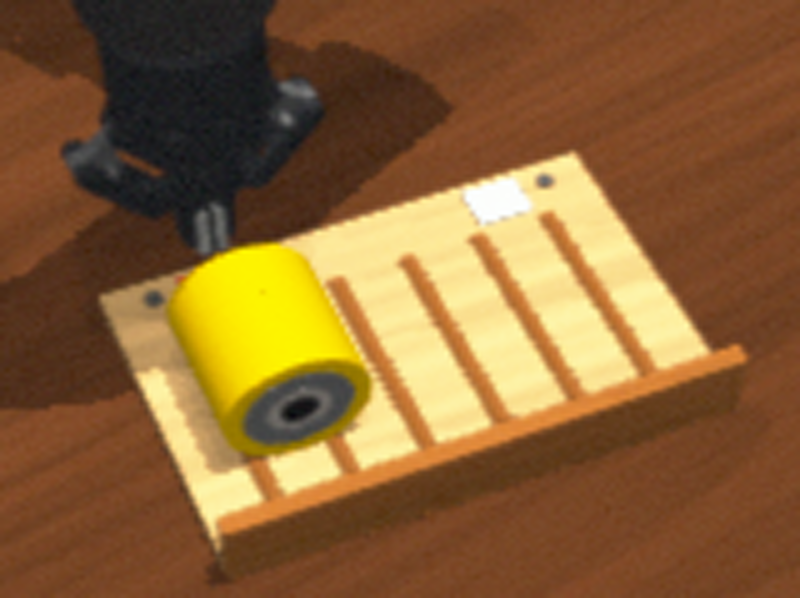

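>>> {"fn": "drive_tool", "kwargs": {
  "deltas": [
    [0.1, 0.3, 0, 0, 0, 0, 255],
    [0.1, 0.4, 0, 0, 0, 0, 255],
    [0.1, 0.4, 0, 0, 0, 0, 255],
    [0, 0.3, 0, 0, 0, 0, 255],
    [0, 0.2, 0, 0, 0, 0, 255],
    [0, 0.2, 0, 0, 0, 0, 255],
    [0, 0.1, 0, 0, 0, 0, 255],
    [0, 0.1, 0, 0, 0, 0, 255],
    [0, 0.1, 0, 0, 0, 0, 255],
    [0, 0.1, 0, 0, 0, 0, 255]
  ]
}}

```text
t: 27.9
eef_pos: [478.0, -80.3, 56.5]
orientation: [[0.193, 0.981, 0.0], [0.981, -0.193, 0.0], [0.0, 0.0, -1.0]]
contact_force: [0.3, -0.2, 0.2]
grip_width: 0.001
```

```bash
python3 st.py
```

```text
t 27.9 rack x,y -67.26 -76.71 z 56.46 F rack 0.33 -0.1 0.17 grip 0.001
yaw err deg -89.96 tilt [0. 0.]
```

>>> {"fn": "drive_tool", "kwargs": {
  "deltas": [
    [0, 0.05, 0, 0, 0, 0, 255],
    [0, 0.05, 0, 0, 0, 0, 255],
    [0, 0.05, 0, 0, 0, 0, 255],
    [0, 0.05, 0, 0, 0, 0, 255],
    [0, 0.05, 0, 0, 0, 0, 255],
    [0, 0.05, 0, 0, 0, 0, 255],
    [0, 0.05, 0, 0, 0, 0, 255],
    [0, 0.05, 0, 0, 0, 0, 255],
    [0, 0.05, 0, 0, 0, 0, 255],
    [0, 0.05, 0, 0, 0, 0, 255]
  ]
}}

```text
t: 28.9
eef_pos: [482.1, -81.3, 56.5]
orientation: [[0.193, 0.981, -0.002], [0.981, -0.193, -0.0], [-0.001, -0.002, -1.0]]
contact_force: [-6.0, 1.7, 3.6]
grip_width: -0.001
```

```bash
python3 st.py
```

```text
t 28.9 rack x,y -63.08 -76.99 z 56.47 F rack -6.18 0.51 3.58 grip -0.001
yaw err deg -89.97 tilt [-0.12 -0.01]
```

>>> {"fn": "drive_tool", "kwargs": {
  "deltas": [
    [0, 0.05, 0, 0, 0, 0, 255],
    [0, 0.05, 0, 0, 0, 0, 255],
    [0, 0.05, 0, 0, 0, 0, 255],
    [0, 0.05, 0, 0, 0, 0, 255],
    [0, 0.05, 0, 0, 0, 0, 255],
    [0, 0.05, 0, 0, 0, 0, 255],
    [0, 0.05, 0, 0, 0, 0, 255],
    [0, 0.05, 0, 0, 0, 0, 255],
    [0, 0.05, 0, 0, 0, 0, 255],
    [0, 0.05, 0, 0, 0, 0, 255]
  ]
}}

```text
t: 29.9
eef_pos: [487.0, -82.3, 56.5]
orientation: [[0.193, 0.981, -0.002], [0.981, -0.193, -0.0], [-0.001, -0.002, -1.0]]
contact_force: [-5.2, 1.5, 4.7]
grip_width: -0.001
```

```bash
python3 st.py; python3 - <<'E'
from m import *
b=snap('scene','scene9.png')
c=cv2.imread(f'pics/scene9.png');x0,y0,x1,y1=(235,180,395,310); cv2.imwrite(f'pics/s9c.png',cv2.resize(c[y0:y1,x0:x1],None,fx=5,fy=4.6,interpolation=cv2.INTER_CUBIC))
E
```

```text
t 29.9 rack x,y -58.05 -76.99 z 56.51 F rack -5.42 0.42 4.68 grip -0.001
yaw err deg -89.97 tilt [-0.11 -0.01]
```

View pics/s9c.png

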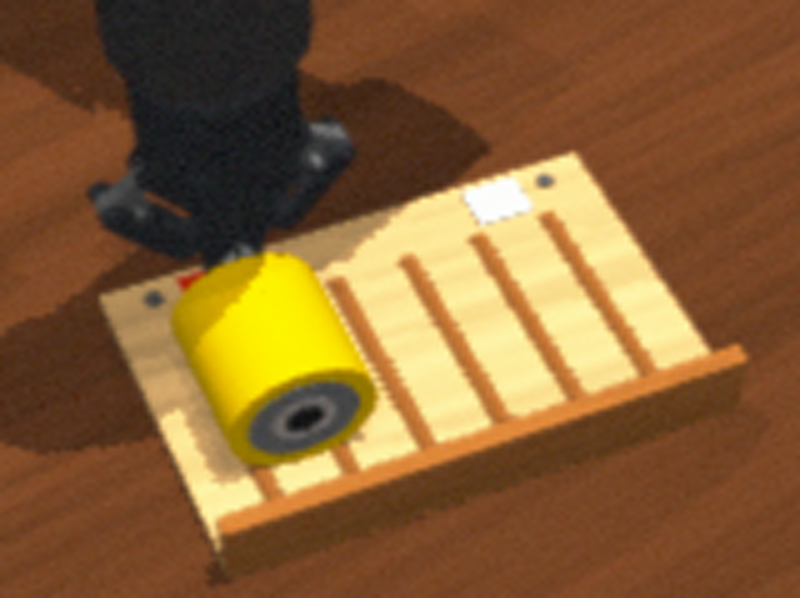

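>>> {"fn": "drive_tool", "kwargs": {
  "deltas": [
    [0, 0.1, -0.02, 0, 0, 0, 255],
    [0, 0.15, -0.02, 0, 0, 0, 255],
    [0, 0.2, -0.02, 0, 0, 0, 255],
    [0, 0.2, 0, 0, 0, 0, 255],
    [0, 0.2, 0, 0, 0, 0, 255],
    [0, 0.2, 0, 0, 0, 0, 255],
    [0, 0.2, 0, 0, 0, 0, 255],
    [0, 0.2, 0, 0, 0, 0, 255],
    [0, 0.2, 0, 0, 0, 0, 255],
    [0, 0.15, 0, 0, 0, 0, 255]
  ]
}}

```text
t: 30.95
eef_pos: [505.6, -85.7, 57.0]
orientation: [[0.193, 0.981, -0.0], [0.981, -0.193, 0.0], [0.0, -0.0, -1.0]]
contact_force: [-3.5, 0.6, 0.6]
grip_width: 0.0
```

```bash
python3 st.py
```

```text
t 30.95 rack x,y -39.16 -76.72 z 56.99 F rack -3.53 -0.05 0.65 grip 0.0
yaw err deg -89.97 tilt [-0.01  0.  ]
```

>>> {"fn": "drive_tool", "kwargs": {
  "deltas": [
    [0, 0.15, 0, 0, 0, 0, 255],
    [0, 0.15, 0, 0, 0, 0, 255],
    [0, 0.15, 0, 0, 0, 0, 255],
    [0, 0.1, 0, 0, 0, 0, 255],
    [0, 0.1, 0, 0, 0, 0, 255],
    [0, 0.1, 0, 0, 0, 0, 255],
    [0, 0.1, 0, 0, 0, 0, 255],
    [0, 0.1, 0, 0, 0, 0, 255],
    [0, 0.05, 0, 0, 0, 0, 255],
    [0, 0.05, 0, 0, 0, 0, 255]
  ]
}}

```text
t: 31.95
eef_pos: [515.7, -87.7, 57.0]
orientation: [[0.193, 0.981, -0.0], [0.981, -0.193, 0.0], [0.0, -0.0, -1.0]]
contact_force: [-2.7, 0.7, -0.4]
grip_width: 0.003
```

```bash
python3 st.py; python3 - <<'E'
from m import *
b=snap('scene','scene10.png')
c=cv2.imread(f'pics/scene10.png');x0,y0,x1,y1=(235,180,395,310); cv2.imwrite(f'pics/s10c.png',cv2.resize(c[y0:y1,x0:x1],None,fx=5,fy=4.6,interpolation=cv2.INTER_CUBIC))
E
```

```text
t 31.95 rack x,y -28.81 -76.72 z 57.01 F rack -2.8 0.11 -0.44 grip 0.003
yaw err deg -89.97 tilt [-0.01  0.  ]
```

View pics/s10c.png

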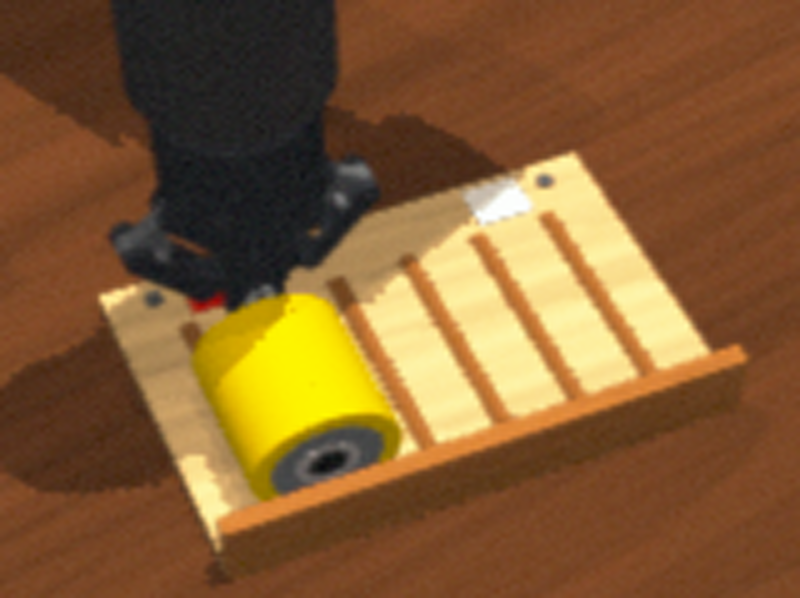

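>>> {"fn": "drive_tool", "kwargs": {
  "deltas": [
    [0, 0.06, 0, 0, 0, 0, 255],
    [0, 0.06, 0, 0, 0, 0, 255],
    [0, 0.06, 0, 0, 0, 0, 255],
    [0, 0.06, 0, 0, 0, 0, 255],
    [0, 0.06, 0, 0, 0, 0, 255],
    [0, 0.06, 0, 0, 0, 0, 255],
    [0, 0.06, 0, 0, 0, 0, 255],
    [0, 0.04, 0, 0, 0, 0, 255],
    [0, 0.02, 0, 0, 0, 0, 255],
    [0, 0.02, 0, 0, 0, 0, 255]
  ]
}}

```text
t: 33.0
eef_pos: [520.6, -88.7, 57.0]
orientation: [[0.193, 0.981, -0.0], [0.981, -0.193, 0.0], [0.0, -0.0, -1.0]]
contact_force: [-2.6, 0.3, -0.1]
grip_width: 0.001
```

```bash
python3 st.py
```

```text
t 33.0 rack x,y -23.82 -76.7 z 57.03 F rack -2.63 -0.24 -0.12 grip 0.001
yaw err deg -89.96 tilt [-0.    0.01]
```

>>> {"fn": "drive_tool", "kwargs": {
  "deltas": [
    [0, 0.02, 0, 0, 0, 0, 255],
    [0, 0.02, 0, 0, 0, 0, 255],
    [0, 0.02, 0, 0, 0, 0, 255],
    [0, 0.02, 0, 0, 0, 0, 255],
    [0, 0.02, 0, 0, 0, 0, 255],
    [0, 0, 0, 0, 0, 0, 255],
    [0, 0, 0, 0, 0, 0, 255],
    [0, 0, 0, 0, 0, 0, 255],
    [0, 0, 0, 0, 0, 0, 255],
    [0, 0, 0, 0, 0, 0, 255]
  ]
}}

```text
t: 34.0
eef_pos: [521.7, -88.8, 57.0]
orientation: [[0.193, 0.981, 0.0], [0.981, -0.193, 0.0], [0.0, 0.0, -1.0]]
contact_force: [-2.5, 0.3, 0.5]
grip_width: -0.002
```

```bash
python3 st.py
```

```text
t 34.0 rack x,y -22.78 -76.69 z 57.03 F rack -2.45 -0.22 0.52 grip -0.002
yaw err deg -89.96 tilt [0. 0.]
```

Sliding friction holds at about 2.5 N, so the roller has not reached the fence yet.

>>> {"fn": "drive_tool", "kwargs": {
  "deltas": [
    [0, 0.02, 0, 0, 0, 0, 255],
    [0, 0.02, 0, 0, 0, 0, 255],
    [0, 0.02, 0, 0, 0, 0, 255],
    [0, 0.02, 0, 0, 0, 0, 255],
    [0, 0.02, 0, 0, 0, 0, 255],
    [0, 0.02, 0, 0, 0, 0, 255],
    [0, 0.02, 0, 0, 0, 0, 255],
    [0, 0, 0, 0, 0, 0, 255],
    [0, 0, 0, 0, 0, 0, 255],
    [0, 0, 0, 0, 0, 0, 255]
  ]
}}

```text
t: 35.0
eef_pos: [523.0, -89.1, 57.0]
orientation: [[0.193, 0.981, -0.0], [0.981, -0.193, 0.0], [0.0, -0.0, -1.0]]
contact_force: [-3.8, 1.3, -0.1]
grip_width: 0.002
```

>>> {"fn": "drive_tool", "kwargs": {
  "deltas": [
    [0, 0.02, 0, 0, 0, 0, 255],
    [0, 0.02, 0, 0, 0, 0, 255],
    [0, 0.02, 0, 0, 0, 0, 255],
    [0, 0.02, 0, 0, 0, 0, 255],
    [0, 0.02, 0, 0, 0, 0, 255],
    [0, 0, 0, 0, 0, 0, 255],
    [0, 0, 0, 0, 0, 0, 255],
    [0, 0, 0, 0, 0, 0, 255],
    [0, 0, 0, 0, 0, 0, 255],
    [0, 0, 0, 0, 0, 0, 255]
  ]
}}

```text
t: 36.0
eef_pos: [523.0, -89.1, 56.8]
orientation: [[0.193, 0.981, -0.003], [0.981, -0.193, 0.0], [-0.0, -0.003, -1.0]]
contact_force: [-8.7, 2.8, 2.6]
grip_width: -0.001
```

```bash
python3 st.py
```

```text
t 36.0 rack x,y -21.46 -76.72 z 56.78 F rack -9.08 1.02 2.56 grip -0.001
yaw err deg -89.96 tilt [-0.15  0.02]
```

>>> {"fn": "drive_tool", "kwargs": {
  "deltas": [
    [0, -0.05, 0, 0, 0, 0, 255],
    [0, -0.05, 0, 0, 0, 0, 255],
    [0, -0.1, 0, 0, 0, 0, 255],
    [0, -0.2, 0, 0, 0, 0, 255],
    [0, -0.5, 0, 0, 0, 0, 255],
    [0, -0.8, 0, 0, 0, 0, 255],
    [0, -1, 0, 0, 0, 0, 255],
    [0, -1, 0, 0, 0, 0, 255],
    [0, -1, 0, 0, 0, 0, 255],
    [0, -1, 0, 0, 0, 0, 255]
  ]
}}

```text
t: 37.0
eef_pos: [467.1, -78.1, 57.1]
orientation: [[0.193, 0.981, 0.0], [0.981, -0.193, 0.0], [0.0, 0.0, -1.0]]
contact_force: [1.1, -0.5, -0.1]
grip_width: -0.001
```

>>> {"fn": "drive_tool", "kwargs": {
  "deltas": [
    [0, -1, -1, 0, 0, 0, 255],
    [0, -1, -2, 0, 0, 0, 255],
    [0, -1, -2, 0, 0, 0, 255],
    [-1, -1, -2, 0, 0, 0, 255],
    [-2, -1, -2, 0, 0, 0, 255],
    [-3, -1, -2, 0, 0, 0, 255],
    [-3, -1, 0, 0, 0, 0, 255],
    [-3, 0, 0, 0, 0, 0, 255],
    [-3, 0, 0, 0, 0, 0, 255],
    [-3, 0, 0, 0, 0, 0, 255]
  ]
}}

```text
t: 38.0
eef_pos: [363.8, -242.3, 167.3]
orientation: [[0.193, 0.981, 0.001], [0.981, -0.193, -0.0], [0.0, 0.001, -1.0]]
contact_force: [-0.5, -0.2, -0.1]
grip_width: 0.001
```

```bash
python3 st.py; python3 - <<'E'
from m import *
r=np.load('rack.npz'); X,Y,o=r['X'],r['Y'],r['o']
for n in('scene','top'):
    b=snap(n,n+'11.png')
    print(n,proj(b,[o*[1,1,0]+x*X-y*Y+[0,0,z] for x,y,z in((70,80,50),(70,80,88),(-10,80,88))]).round(1).tolist())
c=cv2.imread(f'pics/scene11.png');x0,y0,x1,y1=(235,180,395,310); cv2.imwrite(f'pics/s11c.png',cv2.resize(c[y0:y1,x0:x1],None,fx=5,fy=4.6,interpolation=cv2.INTER_CUBIC))
c=cv2.imread(f'pics/top11.png');x0,y0,x1,y1=(265,175,425,305); cv2.imwrite(f'pics/t11c.png',cv2.resize(c[y0:y1,x0:x1],None,fx=5,fy=4.6,interpolation=cv2.INTER_CUBIC))
E
```

```text
t 38.0 rack x,y -147.96 -257.79 z 167.33 F rack -0.47 -0.29 -0.08 grip 0.001
yaw err deg -89.94 tilt [ 0.07 -0.  ]
scene [[299.9, 283.4], [299.4, 274.1], [286.6, 247.9]]
top [[382.6, 213.3], [383.9, 209.9], [377.2, 246.6]]
```

View pics/s11c.png

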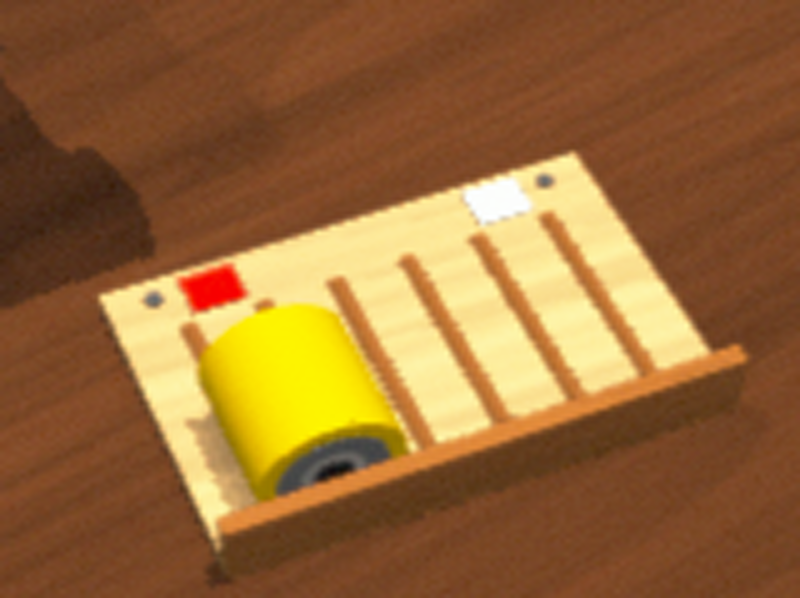

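View pics/t11c.png

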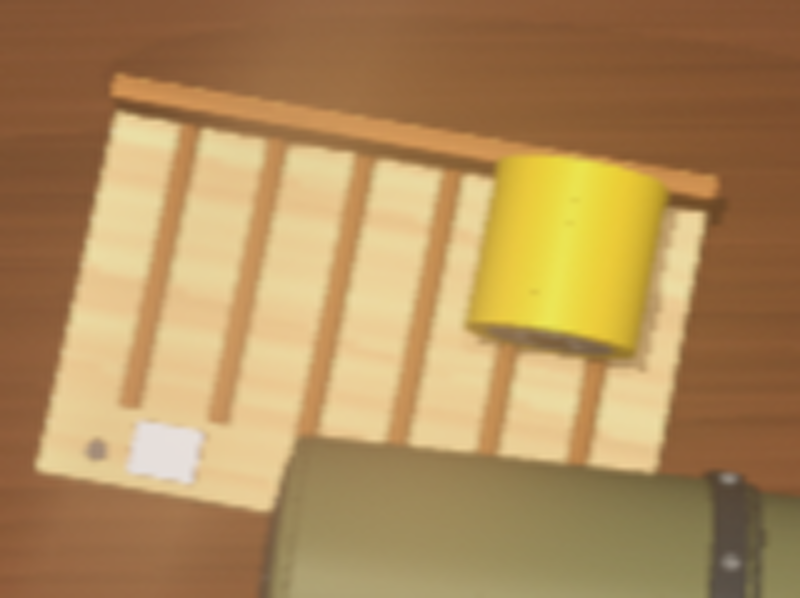

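View pics/scene11.png

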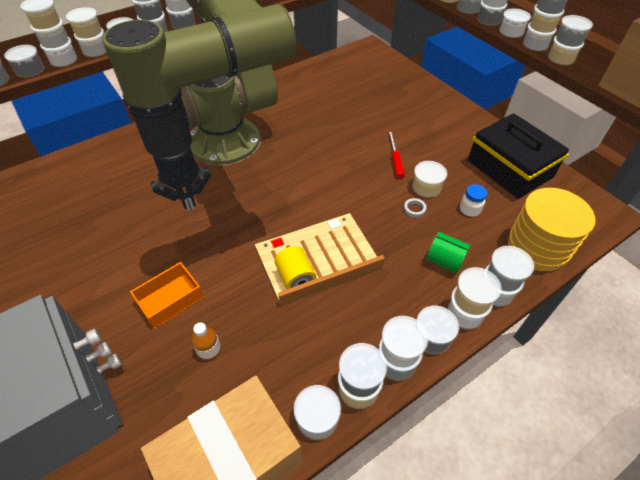

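```bash
python3 -c "
from h import *
print(job.close_job(), arm.read_state()['t'])"
```

```text
the job is handed in; nothing more can be done
the job is handed in; nothing more can be done
```

The yellow roller is in the red-tagged trough with its far end against the fence, and I handed the job in at about 38 s of the 72 s allowed.

- **Rolling:** I pressed on top with the shut fingertips and rolled it over two ribs in two strokes. The downward force I read was about 4–11 N. An earlier try with half-open fingers peaked at about 10 N and pushed the tool sideways by 5 N. I lifted off, shut the fingers and eased the sideways push with small corrections.
- **Pushing:** I pushed it on its near end about 42 mm along the trough. The force while sliding was about 2.5–6 N. At the end it rose to 9 N with no further motion, which I took as contact with the fence.
- **Last pictures, after backing off:** The far end lines up with the fence to within about 1 mm. The roller lies about 3–4 mm to the inner side of the trough's middle, which is about the limit of its free play. I left it there. The things around the rack look unmoved, the gripper is clear and the force reads zero within noise.

The force is reported only at the end of each one-second move, so short peaks between readings were not seen. None of the readings came near the 20 N marking limit.

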